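# Take the bayonet filter out of the square dehumidifier

### The arm

A 7-joint arm with a two-finger parallel gripper is mounted at the origin on the work surface. World frame = base frame: x ahead of the robot, y to its left, z up, the work surface at z = 0. Lengths are in m, angles in rad, forces in N, time in s.
With the tool pointing down it reaches from about 0.4 to 0.85 m from the base axis. Payload 6.9 kg.
Tool frame: the origin (TCP) lies between the finger pads; the fingertips stand 11 mm ahead of it and the grasp point (between the pads) lies 8 mm behind it (arm.tip_reach is the distance from the TCP to the fingertips, in m); z points along the fingers, y is the line along which they close (so a half turn about z gives the same grasp; the last joint's range is limited). The gripper opens to 85 mm and grips with 20 to 120 N. Pads are 22 mm wide; open, the fingers measure 114 mm over their backs; the gripper's body (76 mm by 85 mm) begins 54 mm behind the grasp point. The pads swing forward as they close: fully open they stand 13 mm farther back than shut.
Start: joints at [-1.065, 0.507, -0.238, 1.5, 0.126, 1.149, -0.155], TCP at [0.244, 0.575, 0.242] pointing down, gripper open.
Joint ranges: [-3.08, 3.08], [-0.24, 2.05], [-1.43, 1.35], [0, 2.5], [-1.52, 4.66], [0.17, 1.96], [-2.89, 2.89]. Speed limits (rad/s): [2.39, 2.39, 3.14, 3.14, 3.14, 3.14, 3.14].

### API

Orientations are given as a unit quaternion [w, x, y, z].
In Python, from cell import arm gives the robot as it stands. The module is installed in compiled form; this text tells all that it offers.
- The arm moves only by the tool servo_tool, never from a script. Its argument "moves" is text: rows parted by semicolons, each of 4 numbers parted by spaces: the shift along the world's x, y, z each as a share of 60 mm, from -1 to 1, then the turn about the world's z as a share of 0.15 rad, from -1 to 1. In form: dx dy dz yaw; .... A call has exactly 8 rows; each row shifts and turns the commanded pose from where the row before left it; what a row does not reach is not made up. A row lasts 1/8 s, in which the tool goes at most 62.5 mm and 10.7 degrees, less where a joint would pass 70% of its speed; a pose out of reach is approached as far as the arm can. A call with a number of a shift or a turn outside -1 to 1 is refused whole. A call with a gripper value outside its range is refused whole. "fingers" is the opening, from 0 (shut) to 1 (fully open), set as the call begins (left out, the last holds). The fingers move at their own pace and stop on an object; "force" is the grip in N (left out, the last holds). Time passes only in rows, so rows that do not move let the fingers close, or fill a call up. It gives the time, the measured TCP pose, the force, the opening and the grip force at its end, in the units of the state.
- arm.get_obs(): the state, without advancing time (a new reading comes with each control period).
- arm.snapshot(name): name is "side" or "top" or "wrist"; returns (picture, depth): 384x512x3 uint8, red, green, blue; 384x512 float32, m along the optical axis (not along the pixel's ray), 0 where there is no reading.
- arm.camera_model(name): a dict with "mtx" (3x3 intrinsics, pixels), "extrinsics" (4x4, takes a point from world to camera coordinates); the wrist camera has in their place "T_tool_cam" (4x4, takes a point from camera to tool coordinates, whose origin is the TCP and whose axes are the flange's). Camera axes: x right, y down, z forward; pixel columns grow to the right and rows downward; lengths in m; the calibration is good to about 2 mm. A picture is of the moment at which its call begins: read the wrist's pose just before it. camera_model takes no time and is no camera call.
- arm.finish_job(): hands the job in; it is judged then, once.
Trained networks look in the newest picture that a camera, given by its name, has taken for a name from the list of things; names that differ only in an ending like _2 or _b are one class to them, and where a whole thing is asked for, a point or a joint stands for the part that bears it (a point fixed in the world has none). Each returns a list of dicts, best first, with "confidence" (0 to 1); they miss things now and then, are a little off and sometimes report something else, mostly with a low value. They report only what shows in the picture. A call takes as long as a camera call.
- arm.search_frame(camera, thing): "extent" ([left, top, width, height] as shares, 0 to 1, of the picture: columns of its width, rows of its height, round what is visible of it).
- arm.pinpoint(camera, thing): "location" ([column, row] as shares, 0 to 1, of the picture: columns of its width, rows of its height: a listed point, or the origin of a listed thing).
The state is a dict: "t": time; "joint_positions": joint angles; "joint_velocities": joint speeds; "joint_efforts": joint torques, N m; "tcp_pos": TCP position; "tool_rot": TCP orientation; "wrist_force": force on the tool from outside, world axes, zero at the start; "ft_torque": the same for the moment, N m; "finger_gap": finger opening in m; "finger_force": force on a finger pad.
Only numpy, scipy, OpenCV 4.12 (cv2) and the standard library are available. Lean on these libraries where they do the work, as an engineer would, in place of code of your own. Each camera call takes 0.05 s, during which the arm holds its last target. There are 200 camera calls.

### The job

Take the filter cartridge out of the square dehumidifier: turn its bar anticlockwise (seen from above) by about a sixth of a turn to unlock it, lift it straight out, and stand it upright in the bamboo tray. Leave the knob of the round canister as it is.

Things in the scene. Friction and masses are not known exactly. Their poses are not given: they have to be found in the camera images.
- filter_grip (a point): On the upright axis of the loose white cartridge (100 mm tall, 0.16 kg), mid bar, 84 mm above its underside. z up, x along the bar. Body 48 mm in diameter, 50 tall; two lugs 12 mm wide at 44-50 mm reach 36 mm from the axis along +x and -x; neck 28 mm wide; bar 54 long (x), 14 thick (y), 64-100 mm up. Starts locked in the dehumidifier, bar 0-11 degrees anticlockwise of the line of its claws.
- dock_mouth (a point): Mid well mouth in the top of the square grey dehumidifier (fixed, 120x120x50 mm); z up, x through its two claws. Well 53 mm wide, 42 deep; seated filter_grip is 42 mm above this, free lift 2.5 mm. Claws 22 mm wide, 29-50 mm from axis, tops 16 mm up. Lugs are free with the bar 40-80 degrees anticlockwise of x; stops at 80 and -10. Turns freely, no spring.
- tray_in (a point): Centre of the inner floor of the fixed square bamboo tray, 6 mm above the table; z up, x and y along its sides. Tray 140 x 140 mm outside, walls 6 mm thick and 18 mm tall, floor 128 x 128 mm, empty. The cartridge standing on the floor has filter_grip 84 mm above this point.
- round_knob (a joint): Turn of the similar white bar knob on the round grey canister (fixed, 116 mm in diameter, top of the knob 108 mm above the table), rad, 0 at the start, grows anticlockwise. It must be left alone.

How it is judged:
By the outcome, as a careful person would: the job done as asked, in the order asked, and still so for the second after the job is handed in, with the robot touching nothing.
It also fails if it takes over 40 s, if anything falls off the work surface, if the arm or the gripper's body presses on something with over 40 N, if the wrist force passes 120 N, or if a joint passes its speed limit or range.

## Working session

There is one attempt and no reset: what is moved stays moved. The work goes in short steps, Python scripts to look and compute and a tool call to move; the robot and the scene stay as the last step left them, time stands still between calls to the robot, and variables do not carry over. Pictures are saved under pics/ and viewed, at most 10 in all, crops included, and the job is handed in when it is done.

Besides the shell and the picture viewer there is one more tool, called after "Emit:" as a command line: name --argument value ..., lists and objects as JSON in quotes. servo_tool: Moves the arm, as the interface text tells. Its arguments: {"type":"object","properties":{"moves":{"type":"string"},"fingers":{"type":"number"},"force":{"type":"number"}},"required":["moves"]}

```bash
mkdir -p pics; cat > h.py <<'E'
import numpy as np,cv2
from cell import arm
def world(cam,uv,depth,obs=None,z=None):
    m=arm.camera_model(cam);K=np.array(m["mtx"])
    if cam=="wrist":
        w,x,y,zq=obs["tool_rot"]
        from scipy.spatial.transform import Rotation as R
        T=np.eye(4);T[:3,:3]=R.from_quat([x,y,zq,w]).as_matrix();T[:3,3]=obs["tcp_pos"]
        C=T@np.array(m["T_tool_cam"])
    else: C=np.linalg.inv(np.array(m["extrinsics"]))
    r=np.linalg.inv(K)@np.array([uv[0],uv[1],1.])
    if z is not None:
        d=C[:3,:3]@r; return C[:3,3]+d*(z-C[2,3])/d[2]
    return C[:3,:3]@(r*depth)+C[:3,3]
def look(cam,things,save=None):
    o=arm.get_obs();p,d=arm.snapshot(cam)
    if save: cv2.imwrite("pics/"+save,p[:,:,::-1])
    for t,z in things:
        for r in arm.pinpoint(cam,t)[:3]:
            u=np.array(r["location"])*[512,384];c,q=np.clip(u.astype(int),0,[511,383])
            print(cam,t,round(r["confidence"],2),u.round(),"depth",world(cam,u,d[q,c],o).round(4),"zfix",world(cam,u,0,o,z).round(4))
    return o,p,d
E
python3 - <<'E'
from h import *
T=[("filter_grip",.134-.042+.0),("dock_mouth",.05),("tray_in",.006),("round_knob",.1)]
for c in("top","side"): o,p,d=look(c,T,c+"1.png")
print(o["tcp_pos"],o["tool_rot"],o["t"],o["finger_gap"])
E
```

```text
top filter_grip 0.85 [119. 180.] depth [0.5288 0.2692 0.0893] zfix [0.5286 0.2684 0.092 ]
top dock_mouth 0.77 [121. 178.] depth [0.5327 0.2678 0.0836] zfix [0.535  0.2781 0.05  ]
top tray_in 0.77 [366. 195.] depth [ 0.5089 -0.3459  0.0032] zfix [ 0.5088 -0.3451  0.006 ]Traceback (most recent call last):
  File "<stdin>", line 3, in <module>
  File "h.py", line 19, in look
    for r in arm.pinpoint(cam,t)[:3]:
             ~~~~~~~~~~~~^^^^^^^
ValueError: it knows: dock_mouth, filter_grip, tray_in
```

View pics/top1.png

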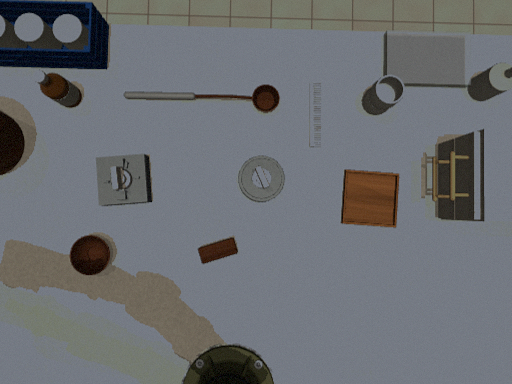

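The top view shows the dehumidifier at about (123,180), its white bar at (117,178), the round canister at (262,178) and the tray at (370,198). Next I move above the dehumidifier for a closer look.

Emit:
servo_tool --moves "0.6 -0.63 0.1 0;0.6 -0.63 0.1 0;0.6 -0.63 0.1 0;0.6 -0.63 0.1 0;0.6 -0.63 0.1 0;0.6 -0.63 0.1 0;0.6 -0.63 0.1 0;0.5 -0.63 0 0" --fingers 1

```text
t: 1.2
tcp_pos: [0.5272, 0.2716, 0.2846]
tool_rot: [0.0, 0.199, 0.98, 0.0]
wrist_force: [-0.3, 0.6, -0.3]
finger_gap: 0.0852
finger_force: 0.0
```

```bash
python3 - <<'E'
from h import *
T=[("filter_grip",.092),("dock_mouth",.05)]
o,p,d=look("wrist",T,"w1.png")
print(o["tcp_pos"],o["tool_rot"],o["t"],o["finger_gap"],arm.tip_reach)
print(np.round(arm.camera_model("wrist")["T_tool_cam"],3))
E
```

```text
wrist filter_grip 0.84 [256. 178.] depth [0.5274 0.2732 0.1083] zfix [0.5311 0.2718 0.092 ]
[0.52723786 0.27159796 0.28460549] [3.21893752e-04 1.99299877e-01 9.79938473e-01 2.12863761e-04] 1.2 0.08519966112782833 0.011
[[-0.    -0.956 -0.293  0.074]
 [ 1.    -0.    -0.    -0.   ]
 [ 0.    -0.293  0.956 -0.132]
 [ 0.     0.     0.     1.   ]]
```

View pics/w1.png

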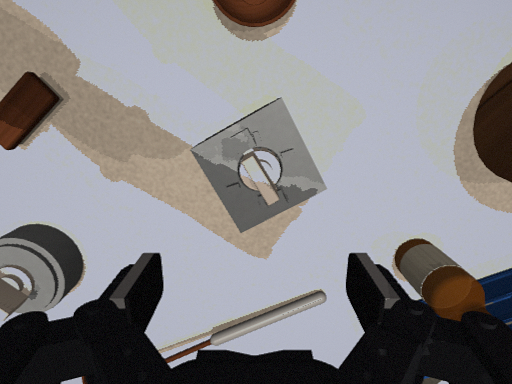

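The wrist view shows the dehumidifier's top at about (259,165) and the pale bar running from (248,157) to (270,200). I'll fit the bar and the box from depth.

```bash
python3 - <<'E'
from h import *
o=arm.get_obs();p,d=arm.snapshot("wrist")
P=np.array([[world("wrist",(u,v),d[v,u],o) for u in range(180,340)] for v in range(85,250)])
def rect(m,n):
    m=cv2.morphologyEx(m.astype(np.uint8),cv2.MORPH_OPEN,np.ones((2,2)))
    k,l,s,_=cv2.connectedComponentsWithStats(m);i=1+s[1:,4].argmax()
    q=(P[l==i]*1000)
    r=cv2.minAreaRect(q[:,:2].astype(np.float32)); print(n,len(q),np.round(r[0],1),np.round(r[1],1),round(r[2],1),"z",np.median(q[:,2]).round(1))
    c=q[:,:2]-q[:,:2].mean(0);w,v=np.linalg.eigh(c.T@c); print("pca",np.degrees(np.arctan2(v[1,1],v[0,1]))%180,q.mean(0).round(1))
z=P[...,2]
rect(z>.1,"bar"); rect((z>.043)&(z<.07),"top"); rect(z>.03,"box");rect((z>.059)&(z<.072),"claw")
q=P[(z>.060)&(z<.072)];print(len(q))
s=p[85:250,180:340];cv2.imwrite("pics/w1c.png",cv2.resize(s[:,:,::-1],(640,660-60),interpolation=cv2.INTER_CUBIC))
E
```

```text
Traceback (most recent call last):
  File "h.py", line 4, in world
    m=arm.camera_model(cam);K=np.array(m["mtx"])
ValueError: time passes only in moves, steps and waits
```

```bash
cat >> h.py <<'E'
from scipy.spatial.transform import Rotation as R
def cloud(cam):
    o=arm.get_obs();p,d=arm.snapshot(cam);m=arm.camera_model(cam);K=np.array(m["mtx"])
    if cam=="wrist":
        w,x,y,z=o["tool_rot"];T=np.eye(4);T[:3,:3]=R.from_quat([x,y,z,w]).as_matrix();T[:3,3]=o["tcp_pos"]
        C=T@np.array(m["T_tool_cam"])
    else: C=np.linalg.inv(np.array(m["extrinsics"]))
    u,v=np.meshgrid(np.arange(512),np.arange(384))
    r=np.stack([u,v,np.ones_like(u)],-1)@np.linalg.inv(K).T*d[...,None]
    return o,p,r@C[:3,:3].T+C[:3,3]
def rect(P,m,n):
    m=cv2.morphologyEx(m.astype(np.uint8),cv2.MORPH_OPEN,np.ones((2,2)))
    k,l,s,_=cv2.connectedComponentsWithStats(m);i=1+s[1:,4].argmax()
    q=P[l==i]*1000
    r=cv2.minAreaRect(q[:,:2].astype(np.float32)); c=q[:,:2]-q[:,:2].mean(0);w,v=np.linalg.eigh(c.T@c)
    print(n,len(q),np.round(r[0],1),np.round(r[1],1),round(r[2],1),"z",np.median(q[:,2]).round(1),"pca",(np.degrees(np.arctan2(v[1,1],v[0,1]))%180).round(1),q.mean(0).round(1))
E
python3 - <<'E'
from h import *
o,p,P=cloud("wrist");p=p[85:250,180:340];P=P[85:250,180:340];z=P[...,2]
rect(P,z>.1,"bar"); rect(P,(z>.043)&(z<.07),"top"); rect(P,z>.03,"box");rect(P,(z>.059)&(z<.072),"claw")
cv2.imwrite("pics/w1c.png",cv2.resize(p[:,:,::-1],(580,600),interpolation=cv2.INTER_CUBIC))
E
```

```text
bar 759 [515.1 279.4] [ 27.1 118.9] 82.2 z 108.2 pca 5.4 [532.6 277.1 107.9]
top 9043 [537.  273.7] [152.  135.2] 5.5 z 50.6 pca 177.5 [529.6 278.7  52.9]
box 10192 [537.3 273.5] [152.2 135.3] 5.8 z 50.7 pca 0.3 [529.6 278.6  57.6]
claw 397 [481.7 278. ] [27.3 60. ] 70.4 z 66.3 pca 142.5 [494.5 273.1  67. ]
```

View pics/w1c.png

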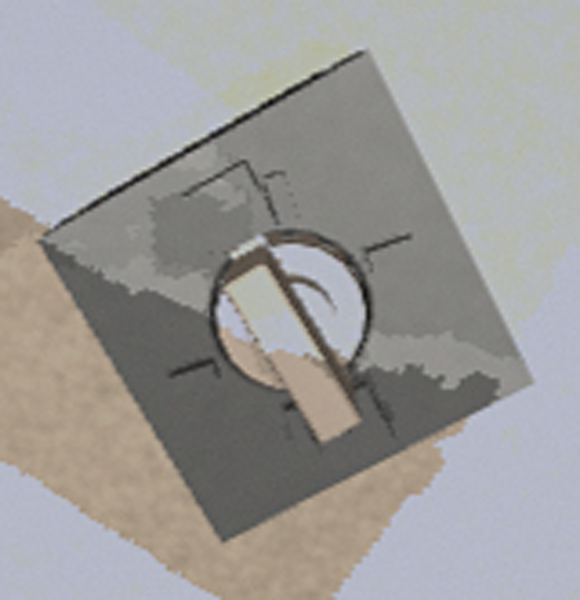

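```bash
python3 - <<'E'
from h import *
o=arm.get_obs()
for n,z,c in(("bar",.108,[(225,290),(267,262),(361,420),(322,443)]),("box",.05,[(367,50),(533,382),(222,541),(41,240)])):
    Q=np.array([world("wrist",(180+a/3.625,85+b/3.636),0,o,z)[:2]*1000 for a,b in c])
    e=np.roll(Q,-1,0)-Q
    print(n,Q.mean(0).round(1),np.linalg.norm(e,axis=1).round(1),(np.degrees(np.arctan2(e[:,1],e[:,0]))%90).round(1))
from cell import arm
print(R.from_quat(np.roll(o["tool_rot"],-1)).as_matrix().round(3))
E
```

```text
bar [532.2 278. ] [13.8 52.2 12.9 51.8] [10.8  7.7  9.1  8.7]
box [532.2 277.9] [120.1 119.  118.9 118.4] [5.9 5.8 5.6 6.4]
[[-0.921  0.39  -0.001]
 [ 0.39   0.921  0.   ]
 [ 0.001  0.    -1.   ]]
```

Corners give the axis at (532, 278) mm, the box at 5.9° and the bar at 8.5°. I'll align the fingers across the bar above it, then check.

Emit:
servo_tool --moves "0.02 0.02 -0.4 0.5;0.02 0.02 -0.4 0.5;0.02 0.02 -0.4 0.5;0.02 0.02 -0.4 0.5;0 0.02 -0.4 0.5;0 0 -0.3 0.5;0 0 -0.2 0.5;0 0 -0.1 0.17"

```text
t: 2.45
tcp_pos: [0.5294, 0.2805, 0.1277]
tool_rot: [-0.001, -0.076, 0.997, 0.0]
wrist_force: [-0.7, 0.1, 0.9]
finger_gap: 0.0854
finger_force: 0.0
```

```bash
python3 - <<'E'
from h import *
o,p,d=look("wrist",[("filter_grip",.092)],"w2.png")
print(o["tcp_pos"],o["joint_positions"],o["t"]);r=R.from_quat(np.roll(o["tool_rot"],-1)).as_matrix();print(np.degrees(np.arctan2(r[1,1],r[0,1])))
E
```

```text
wrist filter_grip 0.79 [241. 239.] depth [0.5247 0.2723 0.1092] zfix [0.5325 0.2727 0.092 ]
[0.5294078  0.28050757 0.12765685] [-0.34382023  0.58419374 -0.29277728  1.72127359  0.20893331  0.86774499
  0.9972219 ] 2.45
98.76455701987136
```

View pics/w2.png

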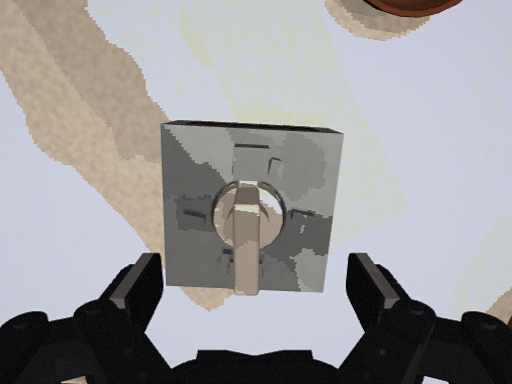

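```bash
python3 - <<'E'
from h import *
o=arm.get_obs()
for z,c in((.108,[(234.5,294),(258.5,294),(235.5,211),(259,211)]),(.05,[(162,124),(342,133),(324,293),(166,286)])):
    Q=np.array([world("wrist",c_,0,o,z)[:2]*1000 for c_ in c]);print(Q.round(1).tolist(),Q.mean(0))
E
```

```text
[[559.5, 272.7], [557.5, 285.9], [510.9, 266.7], [509.1, 278.6]] [534.26263457 276.00598736]
[[479.3, 210.9], [467.4, 328.1], [587.6, 342.4], [599.7, 221.8]] [533.51104354 275.80994879]
```

The bar lies at columns 235–259, rows 211–294; the fingers straddle it about 4 mm off centre. I'll correct that and descend.

Emit:
servo_tool --moves "0.03 -0.03 0 0;0.03 -0.03 0 0;0 0 -0.2 0;0 0 -0.2 0;0 0 -0.2 0;0 0 -0.1 0;0 0 0 0;0 0 0 0"

```text
t: 3.55
tcp_pos: [0.5345, 0.2757, 0.0866]
tool_rot: [0.0, -0.075, 0.997, 0.0]
wrist_force: [0.3, -0.2, 0.4]
finger_gap: 0.0853
finger_force: 0.0
```

Emit:
servo_tool --moves "0 0 0 0;0 0 0 0;0 0 0 0;0 0 0 0;0 0 0 0;0 0 0 0;0 0 0 0;0 0 0 0" --fingers 0 --force 40

```text
t: 4.55
tcp_pos: [0.5342, 0.2755, 0.0863]
tool_rot: [-0.0, -0.075, 0.997, -0.0]
wrist_force: [-0.2, 0.3, 0.6]
finger_gap: 0.0134
finger_force: 45.4
```

Emit:
servo_tool --moves "0 0 0 0.5;0 0 0 0.5;0 0 0 0.5;0 0 0 0.5;0 0 0 0.5;0 0 0 0.5;0 0 0 0.5;0 0 0 0.5"

```text
t: 5.55
tcp_pos: [0.5339, 0.2751, 0.0863]
tool_rot: [-0.0, -0.367, 0.93, -0.0]
wrist_force: [-1.6, -0.6, 1.3]
finger_gap: 0.0133
finger_force: 45.5
```

Emit:
servo_tool --moves "0 0 0 0.5;0 0 0 0.5;0 0 0 0.5;0 0 0 0.5;0 0 0 0.5;0 0 0 0.25;0 0 0 0;0 0 0 0"

```text
t: 6.55
tcp_pos: [0.534, 0.2756, 0.0863]
tool_rot: [-0.0, -0.549, 0.836, 0.0]
wrist_force: [-3.1, -0.1, 2.2]
finger_gap: 0.0132
finger_force: 45.5
```

```bash
python3 - <<'E'
from h import *
o,p,d=look("wrist",[("filter_grip",.092)],"w3.png")
print(o["tcp_pos"],o["joint_positions"],o["t"],o["wrist_force"],o["ft_torque"]);r=R.from_quat(np.roll(o["tool_rot"],-1)).as_matrix();print(np.degrees(np.arctan2(r[1,1],r[0,1])))
E
```

```text
wrist filter_grip 0.7 [251. 270.] depth [0.5311 0.2644 0.1084] zfix [0.5351 0.273  0.092 ]
[0.5339891  0.27563601 0.0863002 ] [-0.17373566  0.67745001 -0.56340513  1.75501011  0.4635732   0.8451427
  1.78069773] 6.55 [-3.06818164 -0.12780083  2.18626795] [ 0.17211953  0.84626675 -0.00435078]
156.54447922343502
```

View pics/w3.png

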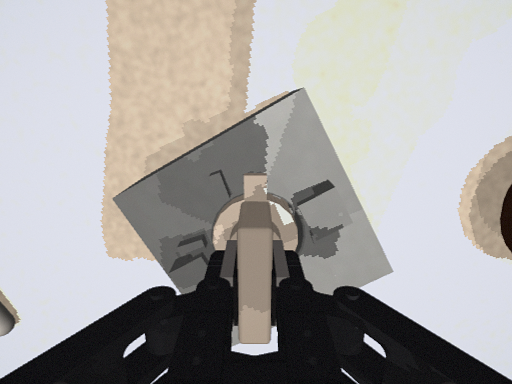

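The bar has turned to 66.5° and the lug at (255,183) is clear of the claws. Lifting straight up.

Emit:
servo_tool --moves "0 0 0.1 0;0 0 0.15 0;0 0 0.2 0;0 0 0.3 0;0 0 0.4 0;0 0 0.5 0;0 0 0.5 0;0 0 0.5 0"

```text
t: 7.65
tcp_pos: [0.5345, 0.2746, 0.2477]
tool_rot: [0.0, -0.549, 0.836, -0.001]
wrist_force: [-0.2, -0.0, -2.2]
finger_gap: 0.0135
finger_force: 45.2
```

```bash
python3 - <<'E'
from h import *
o,p,d=look("top",[("tray_in",.006)])
c=p[130:260,90:410];cv2.imwrite("pics/t2.png",cv2.resize(c[:,:,::-1],(800,325),interpolation=cv2.INTER_CUBIC))
print(o["tcp_pos"],o["wrist_force"],o["ft_torque"],o["finger_gap"])
E
```

```text
[0.53453964 0.27458663 0.24769324] [-0.16851571 -0.0473621  -2.16167199] [ 0.05477267 -0.05397782 -0.01257084] 0.013512723894098005
```

View pics/t2.png

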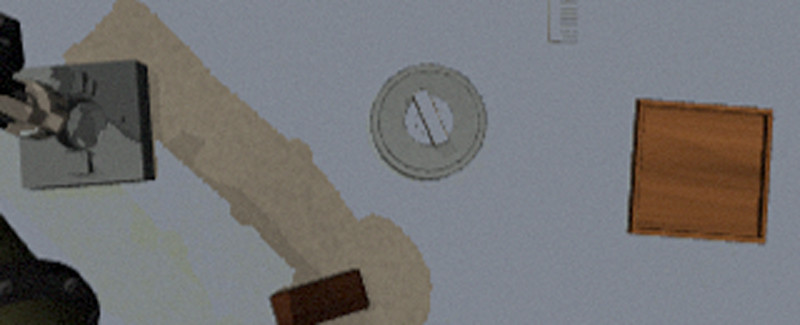

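Cartridge is out (bottom about 170 mm up), the round knob looks unchanged at crop (428,118), and the tray centre is at about (371,198) full-frame. I'll carry it over with yaw unwinding.

Emit:
servo_tool --moves "-0.02 -0.3 0 -0.3;-0.04 -0.6 0 -0.5;-0.04 -0.7 0 -0.5;-0.04 -0.75 0 -0.5;-0.04 -0.75 0 -0.5;-0.04 -0.75 0 -0.5;-0.04 -0.75 0 -0.5;-0.04 -0.75 0 -0.5"

```text
t: 8.75
tcp_pos: [0.5146, -0.0487, 0.2443]
tool_rot: [-0.001, -0.289, 0.957, -0.0]
wrist_force: [-0.3, -0.8, -1.6]
finger_gap: 0.0133
finger_force: 45.1
```

Emit:
servo_tool --moves "-0.04 -0.75 0 -0.5;-0.04 -0.75 0 -0.5;-0.04 -0.75 0 -0.5;-0.04 -0.75 0 -0.5;-0.04 -0.75 0 -0.5;-0.03 -0.75 0 -0.5;0 -0.4 0 -0.3;0 -0.2 0 0"

```text
t: 9.75
tcp_pos: [0.5015, -0.3526, 0.2445]
tool_rot: [-0.001, -0.048, 0.999, 0.0]
wrist_force: [0.5, 0.7, -1.4]
finger_gap: 0.0133
finger_force: 45.2
```

```bash
python3 - <<'E'
from h import *
o,p,d=look("wrist",[("tray_in",.006),("filter_grip",.25)],"w4.png")
print(o["tcp_pos"],o["joint_positions"],o["t"],o["finger_gap"],o["tool_rot"])
E
```

```text
wrist tray_in 0.72 [250. 165.] depth [ 0.4998 -0.358   0.0065] zfix [ 0.4999 -0.358   0.006 ]
wrist filter_grip 0.77 [251. 272.] depth [ 0.4914 -0.3553  0.2669] zfix [ 0.5012 -0.3546  0.25  ]
[ 0.50145244 -0.35256982  0.24446274] [ 0.75146643  0.49133995 -0.28829409  1.52837014  0.14777988  1.14506827
  2.1000791 ] 9.75 0.013305017889867257 [-7.19634976e-04 -4.75805833e-02  9.98867037e-01  4.60188808e-04]
```

View pics/w4.png

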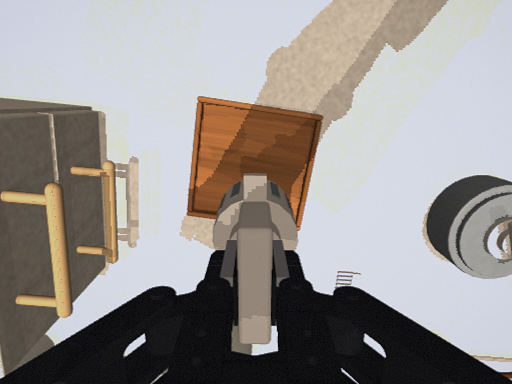

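The wrist view shows the cartridge hanging straight over the tray (tray spans (190–320, 97–230), its centre at (250,165)). Lowering, the last millimetres gently.

Emit:
servo_tool --moves "0 -0.04 -0.3 0;0 -0.03 -0.5 0;0 0 -0.5 0;0 0 -0.5 0;0 0 -0.4 0;0 0 -0.25 0;0 0 -0.1 0;0 0 -0.03 0"

```text
t: 10.9
tcp_pos: [0.5029, -0.3554, 0.0908]
tool_rot: [0.0, -0.049, 0.999, -0.0]
wrist_force: [-0.3, -0.0, -0.8]
finger_gap: 0.0135
finger_force: 45.1
```

Emit:
servo_tool --moves "0 0 -0.02 0;0 0 -0.02 0;0 0 -0.02 0;0 0 0 0;0 0 0 0;0 0 0 0;0 0 0 0;0 0 0 0"

```text
t: 11.9
tcp_pos: [0.5025, -0.3558, 0.0869]
tool_rot: [0.0, -0.049, 0.999, -0.0]
wrist_force: [1.1, 0.6, -1.6]
finger_gap: 0.0131
finger_force: 45.1
```

Emit:
servo_tool --moves "0 0 -0.015 0;0 0 -0.015 0;0 0 -0.01 0;0 0 0 0;0 0 0 0;0 0 0 0;0 0 0 0;0 0 0 0"

```text
t: 12.9
tcp_pos: [0.5025, -0.3557, 0.0845]
tool_rot: [0.0, -0.049, 0.999, -0.0]
wrist_force: [-0.8, 0.2, -0.9]
finger_gap: 0.0134
finger_force: 45.2
```

Emit:
servo_tool --moves "0 0 -0.01 0;0 0 -0.01 0;0 0 -0.01 0;0 0 0 0;0 0 0 0;0 0 0 0;0 0 0 0;0 0 0 0"

```text
t: 13.9
tcp_pos: [0.5027, -0.3557, 0.0842]
tool_rot: [0.0, -0.049, 0.999, -0.0]
wrist_force: [-2.6, 3.0, 11.5]
finger_gap: 0.0131
finger_force: 47.1
```

Contact (11.5 N). Releasing and then retreating upward.

Emit:
servo_tool --moves "0 0 0.015 0;0 0 0 0;0 0 0 0;0 0 0 0;0 0 0 0;0 0 0 0;0 0 0 0;0 0 0 0" --fingers 1

```text
t: 14.9
tcp_pos: [0.5025, -0.3558, 0.0836]
tool_rot: [0.0, -0.049, 0.999, -0.0]
wrist_force: [0.1, -0.8, 0.8]
finger_gap: 0.0852
finger_force: 0.0
```

Emit:
servo_tool --moves "0 0 0.1 0;0 0 0.2 0;0 0 0.3 0;0 0 0.5 0;0 0 0.5 0;0 0 0.5 0;0 0 0.5 0;0 0 0.2 0"

```text
t: 15.9
tcp_pos: [0.5031, -0.356, 0.2543]
tool_rot: [0.001, -0.049, 0.999, -0.001]
wrist_force: [0.8, -0.3, 0.3]
finger_gap: 0.0853
finger_force: 0.0
```

```bash
python3 - <<'E'
from h import *
o,p,d=look("wrist",[("filter_grip",.09),("tray_in",.006)],"w5.png")
print(o["tcp_pos"],o["t"],o["finger_gap"],o["wrist_force"])
E
```

```text
wrist filter_grip 0.56 [252. 175.] depth [ 0.4939 -0.36    0.1057] zfix [ 0.4975 -0.3598  0.09  ]
wrist tray_in 0.68 [251. 179.] depth [ 0.4977 -0.3606  0.1069] zfix [ 0.5225 -0.3596  0.006 ]
[ 0.50310575 -0.35602098  0.25425971] 15.9 0.08527331688420334 [ 0.77785331 -0.30069478  0.30592606]
```

View pics/w5.png

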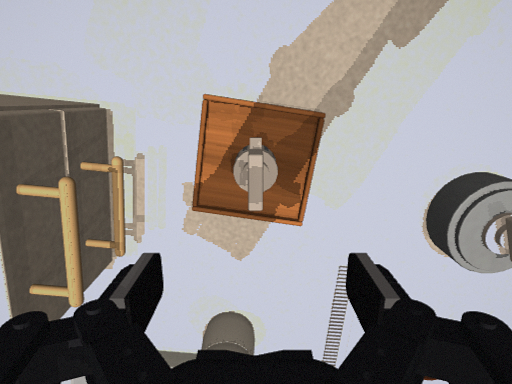

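The cartridge stands upright mid-tray (bar at (255,175), top at z ≈ 0.106), and the gripper is clear of it. Handing in.

```bash
python3 -c "
from cell import arm
print(arm.finish_job())"
```

```text
the job is handed in; nothing more can be done
None
```

I unlocked the filter cartridge by turning it about 58° anticlockwise, lifted it straight out and stood it upright near the middle of the bamboo tray. I did not touch the round knob, and I handed the job in at about 16 s; no verdict came back.

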